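# Candle the small egg with the egg tongs

### The job

Start the egg candler by pressing its push button all the way down and letting it come back up. Then take the spring tongs from their rest, close their loops on the smallest egg, lift it off its stand and hold it still in the tongs about 10 cm above the candler's round lamp window, without disturbing the hen's egg or the walnut on the other stands. Finish while still holding: do not put down or let go of the tongs or the egg.

Things in the scene. Friction and masses are not known exactly. Their poses are not given: they have to be found in the camera images.
- small_egg: the egg to be candled: the smaller of the two white eggs, 30 mm across and 38 mm high, 20 g, standing upright on one of three identical steel stands. Origin at its centre, about 62 mm above the desk while on its stand; z is its long axis. Any of the three stands may hold it
- hen_egg: the larger white egg, 44 mm across and 56 mm high, upright on another stand; origin at its centre (72 mm above the desk). Leave it there
- walnut: a brown walnut, 32 mm across and 36 mm high, on the remaining stand; origin at its centre (61 mm above the desk). Leave it there
- stand_a: the small egg's stand, one of three alike and fixed, at least 80 mm apart; origin under its centre. Foot disc 42 mm across, thin stem, cup 20 mm across with its rim 46 mm above the desk. The cup holds only the foot of the sample, so the sides are free
- tongs: steel spring tongs about 210 mm long, 110 g, lying level on a rest: two arms, 12 mm high, joined by a hinge at the rear end, each ending in an upright wire loop. Origin on the hinge axis at mid height, 45 mm above the desk while on the rest; x points along the tongs from hinge to loops, y across them (the arms open and close along y), z up
- tongs_rest: fixed white rest under the tongs, origin on the desk straight below their hinge, same axes: a 5 mm base plate 56 mm wide, a support under the hinge and one under the arms 137 mm ahead of the hinge, this with side lips up to 46 mm. Lift the tongs straight up. Nothing but the base plate is below or beside the grip plates
- tongs_grip (a point): the point midway between the two black ribbed grip plates of the tongs, 85 mm ahead of the hinge, at mid height. Each plate is 36 mm long and 26 mm high. Over the plates' outer faces the tongs measure 53 mm when open, 38 mm closed on the small egg, about 31 mm closed on nothing. Squeeze the plates together along y to close the tongs; they spring open again
- tongs_jaws (a point): the point midway between the two wire loops, 189 mm ahead of the hinge (104 mm ahead of tongs_grip), at mid height. Each loop is an upright oval 20 mm long and 24 mm high of 4 mm wire. The clear gap between the loops is 58 mm with the tongs open (66 mm over their outsides), about 25 mm when closed on the small egg's middle
- tongs_left (a joint): how far each tong arm is squeezed from open (rad; both arms move alike): 0 open, about 0.087 closed on the small egg, 0.13 the inner stop. A spring pushes them open: at the grip plates 5 N to begin closing, 9 N at 0.087. Per 0.01 rad the width over the plates shrinks by 1.7 mm and the gap between the loops by 3.8 mm
- lamp (a point): centre of the top of the candler's lamp window, 52 mm above the desk: a white lens 42 mm across in a black collar, on the far half of the candler's top
- start_button_top (a point): centre of the top of the candler's start button: a round white push button 28 mm across in a black housing on the near half of the candler's top. It is pressed straight down
- start_button (a joint): travel of the start button: 0 up, 0.006 m fully down; it springs back, and fully down takes 5 N
- candler: the candler, a fixed low grey box 160 mm long (its x), 100 mm wide, 45 mm high; origin under its centre, x from button to lamp

How it is judged:
On the way, in this order (a step that is already met when the one before it is completed fails the run):
1. the start button is pressed fully down (value of joint start_button above 0.005 m), for 0.02 s.
2. the start button is let up again (value of joint start_button below 0.0015 m), for 0.05 s.
3. the small egg is lifted off its stand in the closed tongs (height (world z) of small_egg above 0.09 m and contact force between small_egg and tongs above 0.5 N and contact force between tongs and the fingers above 2 N), for 0.2 s.
At the end, for the whole second after the job is handed in: The fingers hold the tongs and the tongs alone squeeze the small egg: centre within 30 mm sideways of the lamp centre, 50 to 160 mm above the lens, at rest, egg and tongs clear of the candler; button up; hen's egg and walnut within 20 mm of where they stood (horizontal distance between small_egg and lamp below 0.03 m and z of small_egg in the frame of lamp between 0.05 and 0.16 m and contact force between small_egg and tongs above 0.5 N and contact force between tongs and the fingers above 2 N and contact force between small_egg and the arm below 0.1 N and contact force between small_egg and the fingers below 0.1 N and contact force between each of tongs, small_egg and candler below 0.1 N and linear speed of small_egg below 0.03 m/s and value of joint start_button below 0.0015 m and distance of each of hen_egg, walnut from where it was at the start of the episode below 0.02 m); the arm keeps its last pose, push and grip.
It fails at once if the small egg is dropped or knocked off its stand (height (world z) of small_egg below 0.04 m).
It fails at once if the hen's egg or the walnut is disturbed (distance of any of hen_egg, walnut from where it was at the start of the episode above 0.02 m).
It also fails if it takes over 58 s, if anything falls off the work surface, if the arm or the gripper's body presses on something with over 40 N, if the wrist force passes 120 N, or if a joint passes its speed limit or range.

### The arm

A 6-joint arm with a two-finger parallel gripper is mounted at the origin on a cart in front of the work surface, level with it; the furniture and walls round the work are solid. World frame = base frame: x ahead of the robot, y to its left, z up, the work surface at z = 0. Lengths are in m, angles in rad, forces in N, time in s.
With the tool pointing down it reaches from about 0.25 to 0.775 m from the base axis. Payload 4 kg.
Tool frame: the origin (TCP) lies midway between the tips of the shut fingers; the grasp point (between the pads) lies 19 mm behind it (robot.tcp_to_grasp is the z of the grasp point in the tool frame, in m); z points along the fingers, y is the line along which they close (so a half turn about z gives the same grasp; the last joint's range is limited). The gripper opens to 94 mm and grips with 3 to 60 N. Pads are 16 mm wide; open, the fingers measure 119 mm over their backs; the gripper's body (75 mm by 177 mm) begins 78 mm behind the grasp point.
Start: joints at [-1.276, 0.087, 1.371, -0, 1.684, -0.103], TCP at [0.213, -0.507, 0.206] pointing down, gripper open.
Joint ranges: [-3.1, 3.1], [-0.76, 2.03], [0.27, 2.55], [-1.08, 4.22], [0.17, 2.65], [-2.57, 2.57]. Speed limits (rad/s): [2.79, 2.79, 3.14, 3.14, 3.14, 3.14].

### API

Orientations are given as [roll, pitch, yaw] about the fixed x, y, z axes, in that order (R = Rz(yaw) Ry(pitch) Rx(roll)).
In Python, from bench import robot gives the robot as it stands. The module is installed in compiled form; this text tells all that it offers.
- The arm moves only by the tool move_arm, never from a script. Its argument "motion" is one flat list of numbers, 7 for each row, row after row: the turn, a rotation vector about the tool's x, y, z in units of 45 degrees (1.0 is 45 degrees), then the shift along the tool's x, y, z in units of 100 mm (1.0 is 100 mm), then the opening, from 0 (shut) to 1 (fully open). A call has 1 to 12 rows; each row shifts and turns the commanded pose from where the row before left it, along the tool's axes as they then stand; what a row does not reach is not made up. A row lasts 1/12 s, in which the tool goes at most 41.7 mm and 7.16 degrees, less where a joint would pass 70% of its speed; a pose out of reach is approached as far as the arm can. A call with a number of a shift or a turn outside -1 to 1 is refused whole. A call with a gripper value outside its range is refused whole. The fingers move at their own pace and stop on an object; the grip force is fixed at half the most. Time passes only in rows, so rows that do not move let the fingers close. It gives the time, the measured TCP pose, the force, the opening and the grip force at its end, in the units of the state.
- robot.get_obs(): the state, without advancing time (a new reading comes with each control period).
- robot.snapshot(name): name is "scene" or "top"; returns the picture (384x512x3 uint8, red, green, blue); there is no depth.
- robot.get_calibration(name): a dict with "fx", "fy", "cx", "cy" (pixels), "k1" (the pictures are not rectified: a ray, as slopes to the right and down, at radius r is drawn at 1 + k1 r^2 times it, then the intrinsics apply), "R" (3x3) and "t" (3): a world point X has camera coordinates R X + t. Camera axes: x right, y down, z forward; pixel columns grow to the right and rows downward; lengths in m; the calibration is good to about 2 mm. A picture is of the moment at which its call begins. get_calibration takes no time and is no camera call.
- robot.close_job(): hands the job in; it is judged then, once.
The state is a dict: "time": time; "joint_positions": joint angles; "qvel": joint speeds; "joint_torque": joint torques, N m; "tool_pos": TCP position; "ee_rot": TCP orientation; "wrist_force": force on the tool from outside, world axes, zero at the start; "wrist_torque": the same for the moment, N m; "width": finger opening in m; "finger_force": force on a finger pad.
Only numpy, scipy, OpenCV 4.12 (cv2) and the standard library are available. Lean on these libraries where they do the work, as an engineer would, in place of code of your own. Each camera call takes 0.05 s, during which the arm holds its last target. There are 200 camera calls.

## Working session

There is one attempt and no reset: what is moved stays moved. The work goes in short steps, Python scripts to look and compute and a tool call to move; the robot and the scene stay as the last step left them, time stands still between calls to the robot, and variables do not carry over. Pictures are saved under pics/ and viewed, at most 13 in all, crops included, and the job is handed in when it is done.

Besides the shell and the picture viewer there is one more tool, called after "Emit:" by a JSON object that holds its "name" and its "arguments", one argument or row to a line. move_arm: Moves the arm, as the interface text tells. Shifts and turns lie within -1 to 1; 1 stands for 100 mm of shift or 45 degrees of turn. Its arguments: {"type":"object","properties":{"motion":{"type":"array","items":{"type":"number"}}},"required":["motion"]}

```bash
mkdir -p pics; ls
python3 - <<'E'
from bench import robot
import cv2
for n in("scene","top"):
    cv2.imwrite(f"pics/{n}0.png",robot.snapshot(n)[:,:,::-1]); print(robot.get_calibration(n))
print(robot.get_obs(),robot.tcp_to_grasp)
E
```

```text
pics
{'fx': 365.30792449988434, 'fy': 365.30792449988434, 'cx': 257.1814387099971, 'cy': 191.22602542179575, 'k1': -0.06415002706256577, 'R': array([[-0.76212521, -0.64742413, -0.00267387],
       [-0.38962509,  0.4619437 , -0.79674356],
       [ 0.51706619, -0.60617655, -0.60431163]]), 't': array([0.39462233, 0.23356357, 0.88669184])}
{'fx': 414.2115423450616, 'fy': 414.2115423450616, 'cx': 256.13201823754804, 'cy': 196.546870149494, 'k1': -0.010950851686988767, 'R': array([[ 0.01270359, -0.99963236,  0.02395352],
       [-0.98899967, -0.01609188, -0.14703983],
       [ 0.14737123, -0.02182209, -0.98884049]]), 't': array([0.00275114, 0.47578866, 1.04310122])}
{'time': 0.1, 'joint_positions': array([-1.27608545e+00,  8.78989049e-02,  1.37206024e+00, -3.96868898e-05,
        1.68359150e+00, -1.03083811e-01]), 'qvel': array([ 1.90604786e-04, -1.80992173e-03, -3.65507965e-03, -4.62297853e-04,
       -5.03751784e-06,  7.69982174e-04]), 'joint_torque': array([ 2.35038038e-03, -3.41249907e+01, -3.03303230e+01,  7.19849719e-02,
        3.03692627e-02, -9.20771708e-05]), 'tool_pos': array([ 0.21291397, -0.50659862,  0.20443323]), 'ee_rot': array([-3.13964100e+00, -1.62245547e-04,  3.97790098e-01]), 'wrist_force': array([-0.3808913 , -0.2297177 ,  0.07373553]), 'wrist_torque': array([ 0.00072234, -0.03608171,  0.04020547]), 'finger_force': 0.0, 'width': 0.09396941588042641} -0.0188
```

View pics/scene0.png

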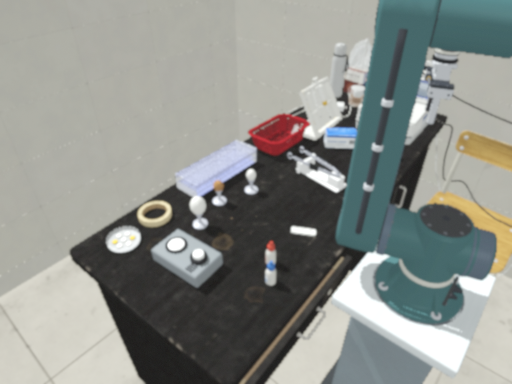

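View pics/top0.png

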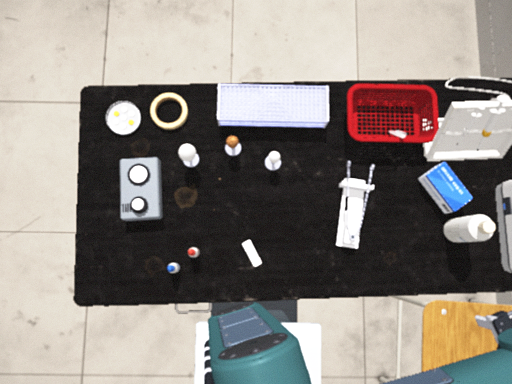

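The scene view shows the candler at about (187,256). The stands sit at about (199,207), (219,190) and (251,178), and the tongs on their rest at about (318,170). In the top view the lamp is at about (138,174), the button at (138,205), the hen's egg at (187,152), the walnut at (233,142) and the small egg at (273,157). The tongs run there from about (347,243) to (361,165).

Run:
```python
import cv2,numpy as np
t=cv2.imread("pics/top0.png"); s=cv2.imread("pics/scene0.png")
a=cv2.resize(t[150:255,320:390],None,fx=5.6,fy=5.6,interpolation=cv2.INTER_CUBIC)
b=cv2.resize(t[130:230,110:160],None,fx=5.6,fy=5.6,interpolation=cv2.INTER_CUBIC)
h=588;a=a[:h];b=cv2.copyMakeBorder(b,0,max(0,h-len(b)),0,0,cv2.BORDER_CONSTANT)[:h]
cv2.imwrite("pics/c1.png",np.hstack([a,b]))
cv2.imwrite("pics/c2.png",cv2.resize(s[135:295,145:355],(787,600),interpolation=cv2.INTER_CUBIC))
```

```text
(no output)
```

View pics/c1.png

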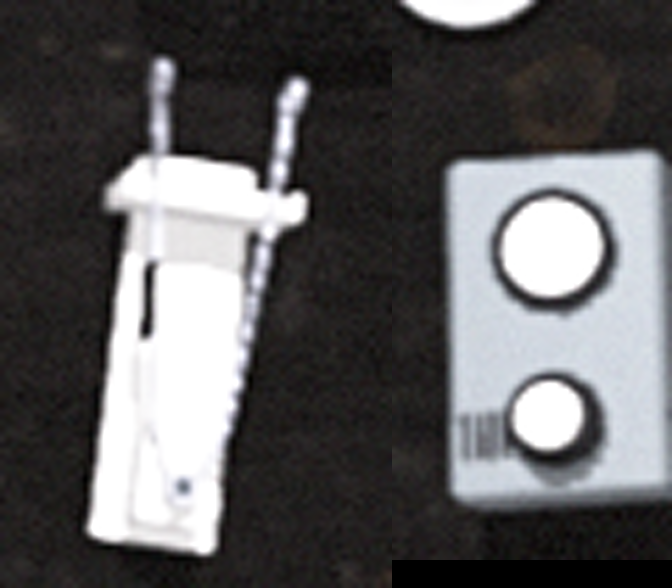

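View pics/c2.png

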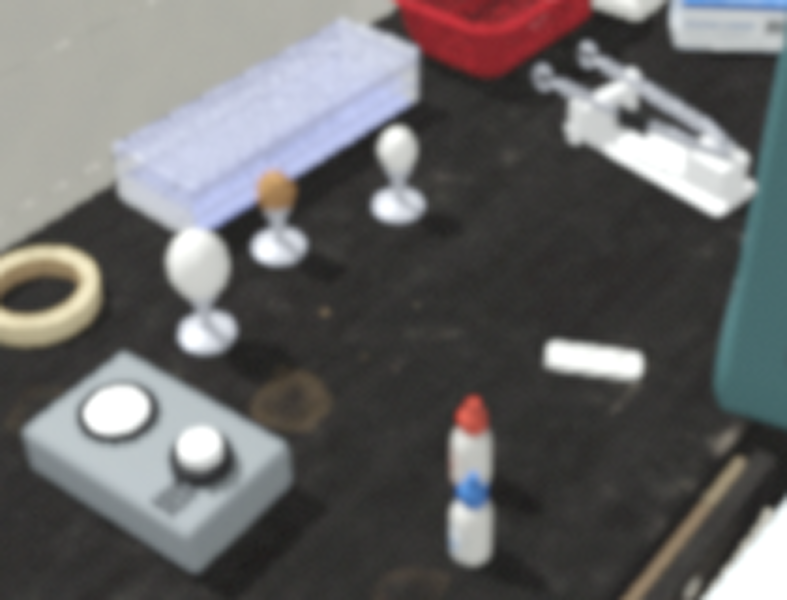

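The enlarged crops give these points:

| Point | Top view (px) | Scene view (px) |
|---|---|---|
| Hinge pin | (352.5,237) | – |
| Loop centres | (348.6,164.6) and (371.8,167.9) | – |
| Lens | (138.6,174.3) | (176.5,244.7) |
| Button | (137.5,204.1) | (198.1,254.3) |
| Small egg | – | (250.9,175.6) |

```bash
cat > h.py <<'E'
import numpy as np,cv2
from bench import robot
from scipy.spatial.transform import Rotation as Rot
def ray(n,u,v):
    c=robot.get_calibration(n)
    K=np.array([[c['fx'],0,c['cx']],[0,c['fy'],c['cy']],[0,0,1]])
    p=cv2.undistortPoints(np.array([[[u,v]]],float),K,np.array([c['k1'],0,0,0.]))[0,0]
    R=c['R'];return -R.T@c['t'],R.T@np.array([p[0],p[1],1])
def plane(n,u,v,z):
    o,d=ray(n,u,v);return o+d*(z-o[2])/d[2]
def tri(p,q):
    (o,d),(a,b)=ray("top",*p),ray("scene",*q)
    s=np.linalg.lstsq(np.c_[d,-b],a-o,rcond=None)[0]
    A,B=o+d*s[0],a+b*s[1];return (A+B)/2,np.linalg.norm(A-B)
E
python3 - <<'E'
from h import *
np.set_printoptions(precision=4,suppress=True)
print("lamp",plane("top",138.6,174.3,.052),plane("scene",176.5,244.7,.052),tri((138.6,174.3),(176.5,244.7)))
print("button",tri((137.5,204.1),(198.1,254.3)))
H=plane("top",352.5,237,.052);a=plane("top",348.6,164.6,.05);b=plane("top",371.8,167.9,.05);J=(a+b)/2
print("hinge",H,"jaw",J,np.linalg.norm(J[:2]-H[:2]),np.degrees(np.arctan2(*(J-H)[1::-1])),"loops gap",np.linalg.norm(a-b))
t=cv2.imread("pics/top0.png");s=cv2.imread("pics/scene0.png")
A=cv2.resize(t[130:180,170:295],None,fx=6.2,fy=6.2,interpolation=cv2.INTER_CUBIC)
B=cv2.resize(s[160:235,180:270],None,fx=3.6,fy=3.6,interpolation=cv2.INTER_CUBIC)
B=cv2.copyMakeBorder(B,0,0,0,A.shape[1]-B.shape[1],cv2.BORDER_CONSTANT)
cv2.imwrite("pics/c3.png",np.vstack([A,B]))
E
```

```text
lamp [0.526  0.3125 0.052 ] [0.5186 0.3178 0.052 ] (array([0.5267, 0.3139, 0.044 ]), np.float64(0.0022269202507681023))
button (array([0.4473, 0.3087, 0.0589]), np.float64(0.0018835146540481307))
hinge [ 0.3733 -0.2362  0.052 ] jaw [ 0.5579 -0.261   0.05  ] 0.18634671790423912 -7.6411143320716395 loops gap 0.06135903763004677
```

View pics/c3.png

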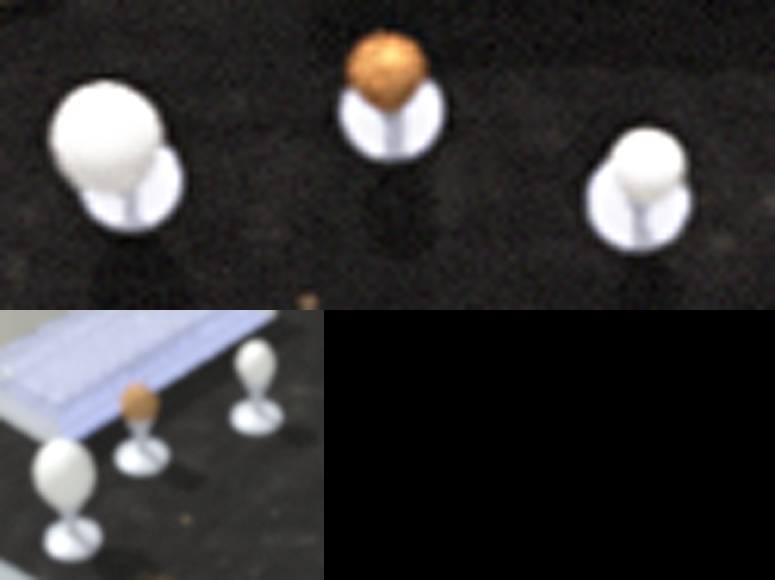

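Further pixels from this crop: small egg (274.5,156.8) in the top view and (251.1,175.6) in the scene view. The hen's egg is at (187.3,152.3) and the walnut at (232.4,141.3), both in the top view. The foot disc of the small egg's stand is at (273.1,162.3).

```bash
cat >> h.py <<'E'
np.set_printoptions(precision=4,suppress=True)
def plan(p,yaw=None):
    """tool-frame shift (x100mm) now, and turn about tool z (x45deg)"""
    o=robot.get_obs();R=Rot.from_euler('xyz',o['ee_rot']).as_matrix()
    sh=R.T@(np.array(p)-o['tool_pos'])/.1
    tn=None if yaw is None else Rot.from_matrix(R.T@Rot.from_euler('xyz',[np.pi,0,yaw]).as_matrix()).as_rotvec()/(np.pi/4)
    print("pos",o['tool_pos'],"rot",o['ee_rot'],"t",o['time'],"F",o['wrist_force'],"w",o['width'],"shift",sh,"turn",tn)
E
python3 - <<'E'
from h import *
print("egg",tri((274.5,156.8),(251.1,175.6)),plane("top",274.5,156.8,.065),plane("scene",251.1,175.6,.062),"foot",plane("top",273.1,162.3,.003))
print("hen",plane("top",187.3,152.3,.074),"wal",plane("top",232.4,141.3,.062))
print("button plane",plane("top",137.5,204.1,.059))
plan([.447,.309,.12])
E
```

```text
egg (array([ 0.577 , -0.0373,  0.0529]), np.float64(0.003131806656087281)) [ 0.5753 -0.0356  0.065 ] [ 0.5667 -0.028   0.062 ] foot [ 0.5753 -0.036   0.003 ]
hen [0.5807 0.1868 0.074 ] wal [0.6151 0.0734 0.062 ]
button plane [0.448  0.3093 0.059 ]
pos [ 0.2129 -0.5066  0.2044] rot [-3.1396 -0.0002  0.3978] t 0.1 F [-0.3809 -0.2297  0.0737] w 0.09396941588042641 shift [ 5.3174 -6.6107  0.8581] turn None
```

Emit:
{"name": "move_arm", "arguments": {
  "motion": [0,0,0,0.22,-0.275,0,0,0,0,0,0.22,-0.275,0,0,0,0,0,0.22,-0.275,0,0,0,0,0,0.22,-0.275,0,0,0,0,0,0.22,-0.275,0,0,0,0,0,0.22,-0.275,0,0,0,0,0,0.22,-0.275,0,0,0,0,0,0.22,-0.275,0,0,0,0,0,0.22,-0.275,0,0,0,0,0,0.22,-0.275,0,0,0,0,0,0.22,-0.275,0,0,0,0,0,0.22,-0.275,0,0]
}}

```text
time: 1.1
tool_pos: [0.3284, -0.0988, 0.2052]
ee_rot: [3.142, -0.0, 0.397]
wrist_force: [0.3, -0.1, -0.4]
width: 0.0176
finger_force: 0.0
```

Emit:
{"name": "move_arm", "arguments": {
  "motion": [0,0,0,0.22,-0.275,0,0,0,0,0,0.22,-0.275,0,0,0,0,0,0.22,-0.275,0,0,0,0,0,0.22,-0.275,0,0,0,0,0,0.22,-0.275,0,0,0,0,0,0.22,-0.275,0,0,0,0,0,0.22,-0.275,0,0,0,0,0,0.22,-0.275,0,0,0,0,0,0.22,-0.275,0,0,0,0,0,0.22,-0.275,0,0,0,0,0,0.22,-0.275,0,0,0,0,0,0.22,-0.275,0,0]
}}

```text
time: 2.1
tool_pos: [0.444, 0.3077, 0.2047]
ee_rot: [3.141, 0.001, 0.398]
wrist_force: [0.7, -0.5, 0.0]
width: 0.0004
finger_force: 0.0
```

```bash
python3 -c "
from h import *
plan([.448,.309,.075])"
```

```text
pos [0.444  0.3077 0.2047] rot [3.1413 0.0011 0.3983] t 2.1 F [ 0.6667 -0.4653  0.0328] w 0.0003833389260245875 shift [0.0438 0.0032 1.2971] turn None
```

Emit:
{"name": "move_arm", "arguments": {
  "motion": [0,0,0,0.04,0,0.26,0,0,0,0,0,0,0.26,0,0,0,0,0,0,0.26,0,0,0,0,0,0,0.26,0,0,0,0,0,0,0.2,0,0,0,0,0,0,0.06,0,0,0,0,0,0,0.04,0,0,0,0,0,0,0.04,0,0,0,0,0,0,0.02,0,0,0,0,0,0,0,0]
}}

```text
time: 2.93
tool_pos: [0.4484, 0.3078, 0.0667]
ee_rot: [-3.142, -0.002, 0.398]
wrist_force: [-1.5, 0.0, 2.0]
width: 0.0004
finger_force: 0.8
```

Emit:
{"name": "move_arm", "arguments": {
  "motion": [0,0,0,0,0,0.03,0,0,0,0,0,0,0.03,0,0,0,0,0,0,0,0]
}}

```text
time: 3.18
tool_pos: [0.4488, 0.3079, 0.0613]
ee_rot: [-3.141, -0.003, 0.398]
wrist_force: [-1.7, -0.3, 5.1]
width: 0.0008
finger_force: 2.4
```

Emit:
{"name": "move_arm", "arguments": {
  "motion": [0,0,0,0,0,0.02,0,0,0,0,0,0,0.02,0,0,0,0,0,0,0,0]
}}

```text
time: 3.43
tool_pos: [0.4489, 0.308, 0.0609]
ee_rot: [-3.142, -0.004, 0.398]
wrist_force: [-6.8, -3.7, 20.8]
width: 0.0003
finger_force: 10.2
```

Emit:
{"name": "move_arm", "arguments": {
  "motion": [0,0,0,0,0,-0.1,0,0,0,0,0,0,-0.1,0,0,0,0,0,0,-0.35,0,0,0,0,0,0,-0.35,0,0,0,0,0,0,-0.35,0,0,0,0,0,0,-0.15,0,0,0,0.135,0,0,0,0.5,0,0,0.135,0,0,0,1,0,0,0.135,0,0,0,1,0,0,0.135,0,0,0,1,0,0,0.135,0,0,0,1,0,0,0,0,0,0,1]
}}

```text
time: 4.43
tool_pos: [0.4479, 0.3075, 0.1952]
ee_rot: [3.141, 0.0, -0.134]
wrist_force: [-0.1, -0.7, -0.4]
width: 0.0368
finger_force: 0.0
```

```bash
python3 -c "
from h import *
plan([.4563,-.2473,.20],-.133)"
```

```text
pos [0.4479 0.3075 0.1952] rot [ 3.1415  0.     -0.134 ] t 4.4333 F [-0.0961 -0.6781 -0.4126] w 0.036819471977668855 shift [ 0.8247  5.4869 -0.0469] turn [ 0.0002  0.0001 -0.0013]
```

Emit:
{"name": "move_arm", "arguments": {
  "motion": [0,0,0,0.05,0.34,0,1,0,0,0,0.05,0.34,0,1,0,0,0,0.05,0.34,0,1,0,0,0,0.05,0.34,0,1,0,0,0,0.05,0.34,0,1,0,0,0,0.05,0.34,0,1,0,0,0,0.05,0.34,0,1,0,0,0,0.05,0.34,0,1,0,0,0,0.05,0.34,0,1,0,0,0,0.05,0.34,0,1,0,0,0,0.05,0.34,0,1,0,0,0,0.05,0.34,0,1]
}}

```text
time: 5.43
tool_pos: [0.4533, -0.1066, 0.1956]
ee_rot: [3.142, -0.001, -0.129]
wrist_force: [0.9, 0.5, -0.8]
width: 0.094
finger_force: 0.0
```

Emit:
{"name": "move_arm", "arguments": {
  "motion": [0,0,0,0.05,0.34,0,1,0,0,0,0.05,0.34,0,1,0,0,0,0.05,0.34,0,1,0,0,0,0.06,0.34,0,1,0,0,0,0,0.04,0,1,0,0,0,0,0,0,1,0,0,0,0,0,0,1,0,0,0,0,0,0,1]
}}

```text
time: 6.1
tool_pos: [0.456, -0.2452, 0.1955]
ee_rot: [-3.141, -0.0, -0.13]
wrist_force: [0.4, -0.1, -0.3]
width: 0.094
finger_force: 0.0
```

```bash
python3 -c "
from h import *
plan([.4563,-.2473,.10],-.133)
t=robot.snapshot('top')[:,:,::-1]
cv2.imwrite('pics/top1.png',cv2.resize(t[130:260,290:420],None,fx=4.5,fy=4.5,interpolation=cv2.INTER_CUBIC))"
```

```text
pos [ 0.456  -0.2452  0.1955] rot [-3.141  -0.0001 -0.1301] t 6.1 F [ 0.3949 -0.0559 -0.3017] w 0.09401636824547129 shift [0.0061 0.021  0.9553] turn [-0.0007 -0.0001  0.0037]
```

View pics/top1.png

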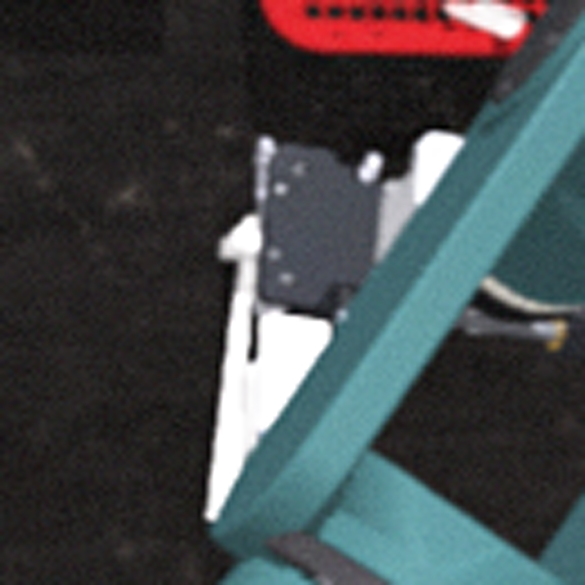

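The arm hides the grip plates. Still, the gripper sits across the tongs between their tips at (265,145) and (372,165), as it should.

Emit:
{"name": "move_arm", "arguments": {
  "motion": [0,0,0,0,0.02,0.3,1,0,0,0,0,0,0.3,1,0,0,0,0,0,0.3,1,0,0,0,0,0,0.25,1,0,0,0,0,0,0.2,1,0,0,0,0,0,0.15,1,0,0,0,0,0,0.1,1,0,0,0,0,0,0.09,1,0,0,0,0,0,0,1,0,0,0,0,0,0,1]
}}

```text
time: 6.98
tool_pos: [0.4559, -0.2481, 0.0269]
ee_rot: [3.141, -0.001, -0.131]
wrist_force: [0.9, 0.1, -0.1]
width: 0.0939
finger_force: 0.0
```

Emit:
{"name": "move_arm", "arguments": {
  "motion": [0,0,0,0,0,0,0.7,0,0,0,0,0,0,0.7,0,0,0,0,0,0,0.6,0,0,0,0,0,0,0.6,0,0,0,0,0,0,0.56,0,0,0,0,0,0,0.56,0,0,0,0,0,0,0.52,0,0,0,0,0,0,0.52,0,0,0,0,0,0,0.52]
}}

```text
time: 7.73
tool_pos: [0.4559, -0.2483, 0.0267]
ee_rot: [-3.141, -0.001, -0.132]
wrist_force: [0.9, 1.0, 1.4]
width: 0.049
finger_force: 6.4
```

Emit:
{"name": "move_arm", "arguments": {
  "motion": [0,0,0,0,0,-0.05,0.52,0,0,0,0,0,-0.1,0.52,0,0,0,0,0,-0.15,0.52,0,0,0,0,0,-0.2,0.52,0,0,0,0,0,-0.2,0.52,0,0,0,0,0,-0.2,0.52,0,0,0,0,0,-0.2,0.52,0,0,0,0,0,-0.15,0.52,0,0,0,0,0,-0.1,0.52,0,0,0,0,0,-0.05,0.52,0,0,0,0,0,0,0.52]
}}

```text
time: 8.65
tool_pos: [0.456, -0.2489, 0.1679]
ee_rot: [3.14, -0.002, -0.132]
wrist_force: [0.7, 0.6, -0.5]
width: 0.049
finger_force: 5.5
```

```bash
python3 -c "
from h import *
plan([.4563,-.2473,.10],-.133)
t=robot.snapshot('top')[:,:,::-1];s=robot.snapshot('scene')[:,:,::-1]
f=lambda a:cv2.resize(a,None,fx=4,fy=4,interpolation=cv2.INTER_CUBIC)
cv2.imwrite('pics/top2.png',np.hstack([f(t[120:220,300:400]),f(s[100:200,270:370])]))"
```

```text
pos [ 0.456  -0.2489  0.1679] rot [ 3.1402 -0.0021 -0.1325] t 8.65 F [ 0.7132  0.6487 -0.4903] w 0.04898569344041061 shift [-0.0003 -0.0168  0.6789] turn [ 0.0017 -0.0026  0.0006]
```

View pics/top2.png

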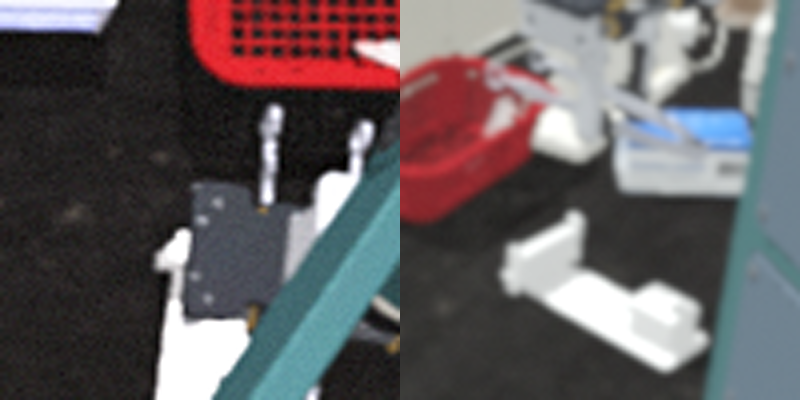

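The tongs are lifted clear of the rest and look level. In the top view the loops' upper ends are at about (367.7,150) and (390.2,154.2).

```bash
python3 -c "
from h import *
a=plane('top',367.7,150,.195);b=plane('top',390.2,154.2,.195);print(a,b,(a+b)/2,np.linalg.norm(a-b))
o=robot.get_obs();y=o['ee_rot'][2];print('expected',o['tool_pos'][:2]+.104*np.array([np.cos(y),np.sin(y)]))
d=np.array([.5755,-.036]);th=-.04
print('tcp target',d-.104*np.array([np.cos(th),np.sin(th)]))
plan(list(d-.104*np.array([np.cos(th),np.sin(th)]))+[.13],th)"
```

```text
[ 0.5627 -0.2385  0.195 ] [ 0.5539 -0.2897  0.195 ] [ 0.5583 -0.2641  0.195 ] 0.05194355355422797
expected [ 0.5582 -0.2619]
tcp target [ 0.4716 -0.0318]
pos [ 0.4551 -0.2482  0.1657] rot [-3.1411  0.0014 -0.1324] t 8.75 F [-0.4457  0.2296 -0.644 ] w 0.04898524981384318 shift [-0.122  -2.1663  0.3578] turn [-0.0007  0.0017 -0.1177]
```

Emit:
{"name": "move_arm", "arguments": {
  "motion": [0,0,-0.06,0,0,0,0.52,0,0,-0.06,0,0,0,0.52,0,0,0,0.01,-0.12,0,0.52,0,0,0,0.01,-0.24,0,0.52,0,0,0,0.01,-0.3,0,0.52,0,0,0,0.01,-0.3,0,0.52,0,0,0,0.01,-0.3,0,0.52,0,0,0,0.01,-0.3,0,0.52,0,0,0,0.01,-0.3,0,0.52,0,0,0,0.01,-0.2,0,0.52,0,0,0,0,-0.12,0,0.52,0,0,0,0,0,0,0.52]
}}

```text
time: 9.75
tool_pos: [0.471, -0.0277, 0.1655]
ee_rot: [-3.14, 0.002, -0.035]
wrist_force: [0.2, 0.0, -1.4]
width: 0.049
finger_force: 5.5
```

Emit:
{"name": "move_arm", "arguments": {
  "motion": [0,0,0,0,0,0.1,0.52,0,0,0,0,0,0.15,0.52,0,0,0,0,0,0.15,0.52,0,0,0,0,0,0.1,0.52,0,0,0,0,0,0,0.52,0,0,0,0,0,0,0.52]
}}

```text
time: 10.25
tool_pos: [0.4711, -0.0314, 0.1154]
ee_rot: [-3.141, 0.002, -0.039]
wrist_force: [0.1, 0.1, -0.4]
width: 0.0491
finger_force: 5.5
```

```bash
python3 -c "
from h import *
plan([.4716,-.031,.043],-.04)
t=robot.snapshot('top')[:,:,::-1];s=robot.snapshot('scene')[:,:,::-1]
f=lambda a:cv2.resize(a,None,fx=5,fy=5,interpolation=cv2.INTER_CUBIC)
cv2.imwrite('pics/top3.png',np.hstack([f(t[120:220,235:315]),f(s[130:230,210:290])]))"
```

```text
pos [ 0.4711 -0.0314  0.1154] rot [-3.1415  0.0024 -0.0394] t 10.25 F [ 0.1021  0.0606 -0.362 ] w 0.049097167891482885 shift [ 0.0067 -0.0037  0.7236] turn [-0.0001  0.003   0.0007]
```

View pics/top3.png

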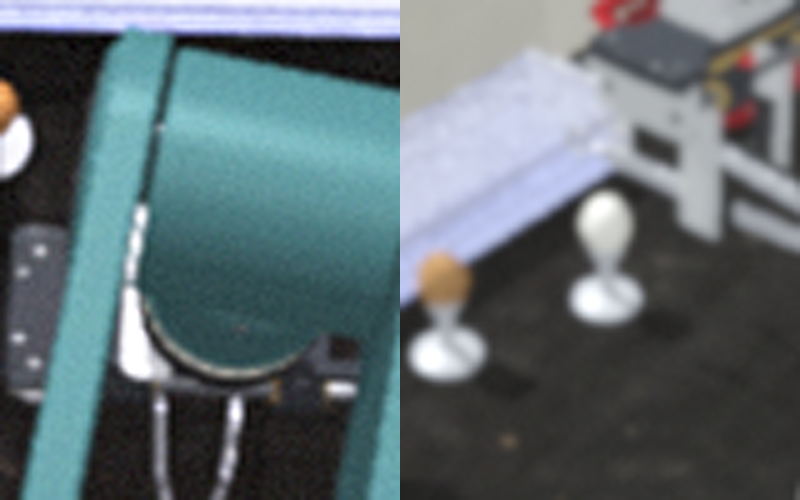

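The top view is mostly blocked by the arm. In the scene view the egg is at about (251,175) and the near loop at about (247,158), above it.

```bash
python3 -c "
from h import *
c=robot.get_calibration('scene')
K=np.array([[c['fx'],0,c['cx']],[0,c['fy'],c['cy']],[0,0,1]])
def pr(*X): return cv2.projectPoints(np.array([X]),cv2.Rodrigues(c['R'])[0],c['t'],K,np.array([c['k1'],0,0,0.]))[0].ravel()
print('egg',pr(.5755,-.036,.062),'Lloop',pr(.575,-.009,.134),'Rloop',pr(.575,-.062,.134),'Lfront',pr(.585,-.009,.134))
"
```

```text
egg [250.6682 173.5067] Lloop [244.6228 157.8321] Rloop [255.9597 150.943 ] Lfront [242.1837 156.7122]
```

Emit:
{"name": "move_arm", "arguments": {
  "motion": [0,0,0,0,0,0.1,0.52,0,0,0,0,0,0.1,0.52,0,0,0,0,0,0.1,0.52,0,0,0,0,0,0.1,0.52,0,0,0,0,0,0.06,0.52,0,0,0,0,0,0,0.52]
}}

```text
time: 10.85
tool_pos: [0.4702, -0.0305, 0.068]
ee_rot: [-3.141, 0.005, -0.038]
wrist_force: [0.1, -0.3, -1.4]
width: 0.049
finger_force: 5.5
```

```bash
python3 -c "
from h import *
plan([.4716,-.031,.043],-.04)
s=robot.snapshot('scene')[:,:,::-1]
f=lambda a:cv2.resize(a,None,fx=7,fy=7,interpolation=cv2.INTER_CUBIC)
cv2.imwrite('pics/s4.png',f(s[135:215,210:310]))"
```

```text
pos [ 0.4702 -0.0305  0.068 ] rot [-3.141   0.0045 -0.038 ] t 10.85 F [ 0.1325 -0.3375 -1.3953] w 0.04901505548624195 shift [0.0153 0.0043 0.2496] turn [-0.0007  0.0058  0.0026]
```

View pics/s4.png

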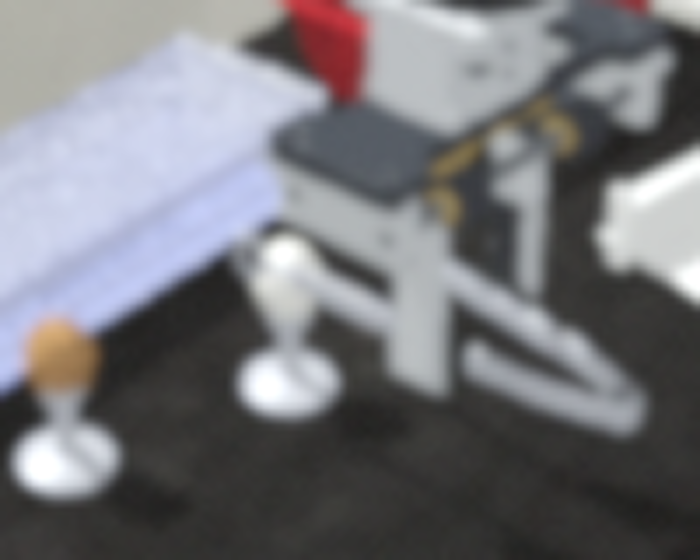

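The egg at (285,275) in the crop sits between the loops, and the near loop spans about x 240–310. No contact force shows. Next I lower to the egg's middle and close.

Emit:
{"name": "move_arm", "arguments": {
  "motion": [0,0,0,0.01,0,0.08,0.52,0,0,0,0,0,0.08,0.52,0,0,0,0,0,0.06,0.52,0,0,0,0,0,0.02,0.52,0,0,0,0,0,0,0.52,0,0,0,0,0,0,0.52]
}}

```text
time: 11.4
tool_pos: [0.4728, -0.0309, 0.0463]
ee_rot: [3.142, 0.0, -0.038]
wrist_force: [0.7, -0.5, -1.1]
width: 0.0491
finger_force: 5.5
```

```bash
python3 -c "
from h import *
plan([.4716,-.031,.043],-.04)
s=robot.snapshot('scene')[:,:,::-1]
f=lambda a:cv2.resize(a,None,fx=10,fy=10,interpolation=cv2.INTER_CUBIC)
cv2.imwrite('pics/s5.png',f(s[150:205,220:290]))"
```

```text
pos [ 0.4728 -0.0309  0.0463] rot [ 3.1415  0.0002 -0.0381] t 11.4 F [ 0.7221 -0.471  -1.1399] w 0.04907986412703478 shift [-0.0121  0.0014  0.0335] turn [0.0001 0.0003 0.0024]
```

View pics/s5.png

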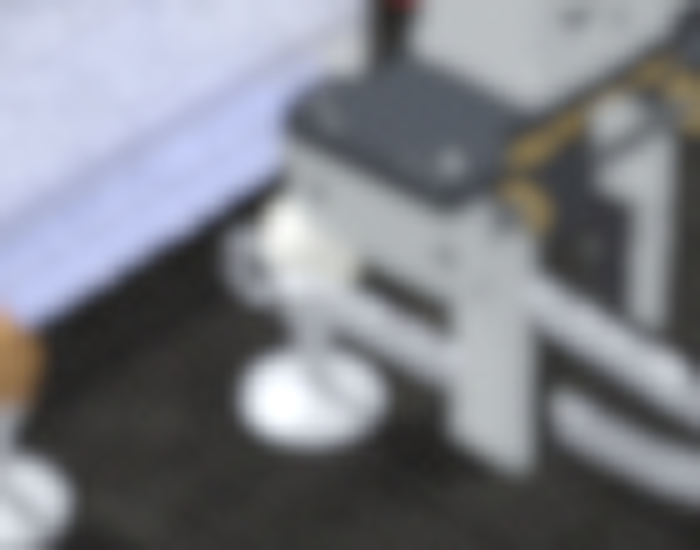

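The egg is at about (310,255). The near loop's front edge is at about (230,265), in line with the egg but a few mm high, so I'll lower slightly and squeeze.

Emit:
{"name": "move_arm", "arguments": {
  "motion": [0,0,0,0,0,0.03,0.52,0,0,0,0,0,0.02,0.52,0,0,0,0,0,0,0.48,0,0,0,0,0,0,0.45,0,0,0,0,0,0,0.43,0,0,0,0,0,0,0.41,0,0,0,0,0,0,0.39,0,0,0,0,0,0,0.37,0,0,0,0,0,0,0.35,0,0,0,0,0,0,0.35]
}}

```text
time: 12.28
tool_pos: [0.473, -0.0308, 0.0416]
ee_rot: [-3.141, -0.001, -0.038]
wrist_force: [-0.6, 2.2, 0.8]
width: 0.0393
finger_force: 29.9
```

Emit:
{"name": "move_arm", "arguments": {
  "motion": [0,0,0,0,0,0,0.3,0,0,0,0,0,0,0.25,0,0,0,0,0,0,0.2,0,0,0,0,0,0,0.2]
}}

```text
time: 12.62
tool_pos: [0.473, -0.0308, 0.0416]
ee_rot: [-3.142, -0.0, -0.038]
wrist_force: [0.1, 1.5, 0.3]
width: 0.0392
finger_force: 29.9
```

Emit:
{"name": "move_arm", "arguments": {
  "motion": [0,0,0,0,0,-0.04,0.2,0,0,0,0,0,-0.08,0.2,0,0,0,0,0,-0.12,0.2,0,0,0,0,0,-0.15,0.2,0,0,0,0,0,-0.15,0.2,0,0,0,0,0,-0.15,0.2,0,0,0,0,0,-0.15,0.2,0,0,0,0,0,-0.12,0.2,0,0,0,0,0,-0.08,0.2,0,0,0,0,0,-0.04,0.2,0,0,0,0,0,0,0.2,0,0,0,0,0,0,0.2]
}}

```text
time: 13.62
tool_pos: [0.4725, -0.0309, 0.149]
ee_rot: [3.142, 0.001, -0.038]
wrist_force: [0.5, 0.5, -1.4]
width: 0.039
finger_force: 30.0
```

```bash
python3 -c "
from h import *
th=.45;d=np.array([.526,.3125])-.104*np.array([np.cos(th),np.sin(th)]);print(d)
plan([*d,.15],th)
s=robot.snapshot('scene')[:,:,::-1]
f=lambda a:cv2.resize(a,None,fx=6,fy=6,interpolation=cv2.INTER_CUBIC)
cv2.imwrite('pics/s6.png',f(s[110:205,200:310]))"
```

```text
[0.4324 0.2673]
pos [ 0.4725 -0.0309  0.149 ] rot [ 3.1415  0.0009 -0.0382] t 13.6167 F [ 0.4707  0.548  -1.3708] w 0.039030518031823475 shift [-0.5155 -2.9642 -0.0099] turn [-0.0002  0.0012 -0.6216]
```

View pics/s6.png

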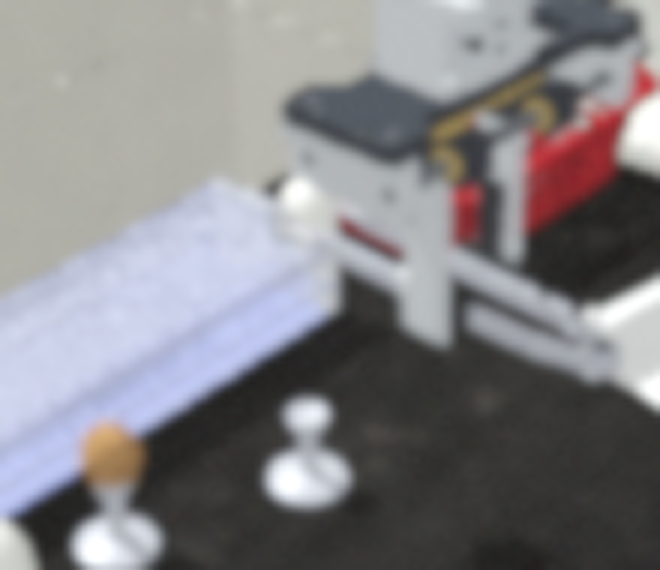

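The stand is now empty and the egg is held in the loops at (300,205) in the crop. The walnut is still on its stand. I'll carry the egg to the lamp without changing yaw.

Emit:
{"name": "move_arm", "arguments": {
  "motion": [0,0,0,-0.02,-0.06,0,0.2,0,0,0,-0.03,-0.12,0,0.2,0,0,0,-0.04,-0.18,0,0.2,0,0,0,-0.04,-0.24,0,0.2,0,0,0,-0.05,-0.26,0,0.2,0,0,0,-0.05,-0.26,0,0.2,0,0,0,-0.05,-0.26,0,0.2,0,0,0,-0.05,-0.26,0,0.2,0,0,0,-0.05,-0.26,0,0.2,0,0,0,-0.05,-0.26,0,0.2,0,0,0,-0.05,-0.26,0,0.2,0,0,0,-0.05,-0.26,0,0.2]
}}

```text
time: 14.67
tool_pos: [0.4286, 0.241, 0.1489]
ee_rot: [3.141, 0.001, -0.037]
wrist_force: [0.7, -0.4, -1.0]
width: 0.039
finger_force: 30.0
```

Emit:
{"name": "move_arm", "arguments": {
  "motion": [0,0,0,-0.04,-0.24,0,0.2,0,0,0,-0.03,-0.2,0,0.2,0,0,0,-0.02,-0.15,0,0.2,0,0,0,-0.01,-0.1,0.03,0.2,0,0,0,0,-0.05,0.06,0.2,0,0,0,0,0,0.04,0.2,0,0,0,0,0,0.02,0.2,0,0,0,0,0,0,0.2,0,0,0,0,0,0,0.2,0,0,0,0,0,0,0.2]
}}

```text
time: 15.5
tool_pos: [0.4232, 0.3126, 0.1346]
ee_rot: [3.142, -0.0, -0.039]
wrist_force: [0.2, -0.5, -1.8]
width: 0.0393
finger_force: 30.0
```

```bash
python3 -c "
from h import *
plan([.422,.3165,.134])
s=robot.snapshot('scene')[:,:,::-1]
f=lambda a:cv2.resize(a,None,fx=4,fy=4,interpolation=cv2.INTER_CUBIC)
cv2.imwrite('pics/s7.png',f(s[150:290,120:310]))"
```

```text
pos [0.4232 0.3126 0.1346] rot [ 3.1415 -0.0003 -0.0393] t 15.5 F [ 0.1684 -0.4661 -1.7709] w 0.03930333000354976 shift [-0.0139 -0.0387  0.0062] turn None
```

View pics/s7.png

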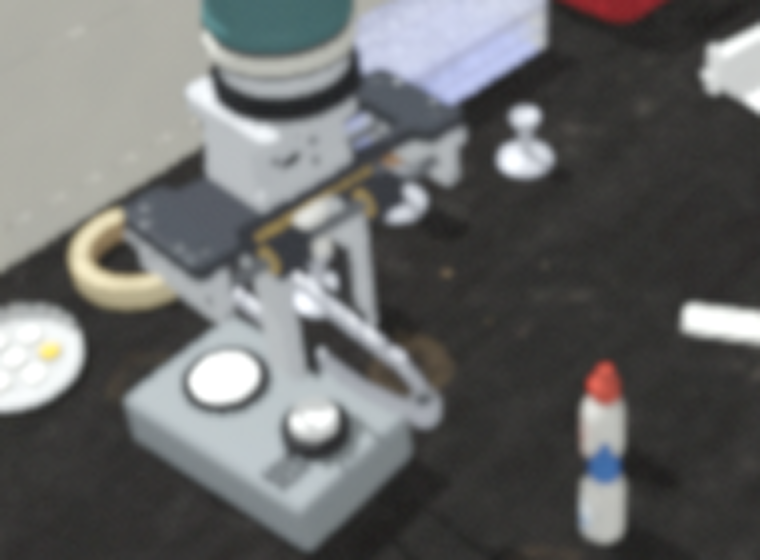

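The egg is hidden behind the gripper in this view. The tongs' width of 39 mm at 30 N shows it is still held, since they would close to about 31 mm if empty. By arm position it is within about 5 mm of the lamp centre sideways and about 100 mm above the lens.

```bash
python3 -c "
from bench import robot
print(robot.close_job())"
```

```text
the job is handed in; nothing more can be done
None
```

I pressed and released the start button, then handed the job in with the small egg held in the tongs about 10 cm above the lamp. The last view didn't show the egg, so its place comes from the arm position and grip width, and the hand-in returned no verdict.

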